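Load the ink shaker and start it

TASK

Stand every ink pot that is on the table upright in a well of the shaker, seated fully down, one per well, any order. Then lower the clear hood gently until it rests on the deck, swing the red hook latch fully home into its catch, and after that press the green start button in and let it go. Leave the brush block, ink tub and squeegee where they are.

Things in the scene. Friction and masses are not known exactly. Their poses are not given: they have to be found in the camera images.
- shaker: Bench-top shaker for ink sample pots, fixed to the table: blue base 235 x 360 mm (its x by y) with a flat grey deck 50 mm above the table. Origin on the table under the middle of the row of wells; z up, x away from the robot (towards the hood's hinge), y along the row to the robot's left; yaw varies by up to 0.15. The base reaches x -135..100 mm, y -180..180 mm. In front (-x) of the hood stand, from -y to +y: hook latch, hood handle, start button.
- well0 (a point): Well 0 of 5: centre of its floor, 22 mm above the table. A round hole 53 mm wide and 28 mm deep with a 3 mm chamfer; wells lie in one row along the shaker's y, 60 mm apart. Any pot fits any well.
- well1 (a point): Well 1 of 5: centre of its floor, 22 mm above the table. A round hole 53 mm wide and 28 mm deep with a 3 mm chamfer; wells lie in one row along the shaker's y, 60 mm apart. Any pot fits any well.
- well2 (a point): Well 2 of 5: centre of its floor, 22 mm above the table. A round hole 53 mm wide and 28 mm deep with a 3 mm chamfer; wells lie in one row along the shaker's y, 60 mm apart. Any pot fits any well.
- well3 (a point): Well 3 of 5: centre of its floor, 22 mm above the table. A round hole 53 mm wide and 28 mm deep with a 3 mm chamfer; wells lie in one row along the shaker's y, 60 mm apart. Any pot fits any well.
- well4 (a point): Well 4 of 5: centre of its floor, 22 mm above the table. A round hole 53 mm wide and 28 mm deep with a 3 mm chamfer; wells lie in one row along the shaker's y, 60 mm apart. Any pot fits any well.
- hood (a joint): Clear hood with orange edges over the wells, 150 x 310 x 67 mm high, hinged along the shaker's y at its far (+x) edge: 0 = down, resting on the deck; grows as it opens (up to 1.7 rad; open it stands about upright). A black rubber strip inside comes to 4 mm above the caps of seated pots. Stiff hinge: it stays where it is left; moving it takes about 4 N at the handle.
- hood_grip (a point): Middle of the hood's handle: a round black bar 12 mm thick and 90 mm long, along the shaker's y, standing 53 mm off the hood's front wall (centre of bar to face); with the hood down it lies 96 mm above the table and points to the robot, with the hood open it is on top. It can be pinched from above all the way, the fingers turning about it.
- hood_hinge (a point): Point on the hood's hinge axis (at the deck's height) in line with the handle's middle: from here the handle lies 205 mm to -x and 46 mm up when the hood is down.
- latch (a joint): Red hook latch in front of the hood, an arm turning level about an upright pin: 0 = home, pointing along the shaker's +y with the arm fully in the steel catch, a C-shaped throat on the hood's front 24 mm wide, 40 mm from the pin, that opens towards the robot; grows as the arm swings out towards the robot (up to 1.9 rad). It stays where it is left (about 0.7 N at the peg moves it). It enters the catch only with the hood down.
- latch_peg (a point): The latch's finger peg: upright black pin 14 mm thick, its top 110 mm above the table, standing 40 mm above the arm, 90 mm from the arm's pin; this point is 96 mm above the table, 14 mm below the peg's top.
- latch_pivot (a point): Point on the latch's upright pin axis, at the height of the peg's point (96 mm above the table).
- start (a joint): Green start button in a yellow collar on the deck: 0 = out, 0.006 m = fully pressed (about 5 N); springs back.
- start_top (a point): Centre of the start button's top, 26 mm wide; about 68 mm above the table when out.
- pot_a_mid (a point): Ink pot with red body and white cap, about 0.16 kg: body 48 mm wide, cap 54 mm wide over the top 14 mm, 80 mm high in all, weighted base. This point is its centre, 40 mm above its foot; z points up through its cap. May be absent. Stands on the table; in a well its foot is 22 mm above the table and its upper 52 mm stand above the deck.
- pot_b_mid (a point): Ink pot with blue body and white cap, about 0.16 kg: body 48 mm wide, cap 54 mm wide over the top 14 mm, 80 mm high in all, weighted base. This point is its centre, 40 mm above its foot; z points up through its cap. May be absent. Stands on the table; in a well its foot is 22 mm above the table and its upper 52 mm stand above the deck.
- pot_c_mid (a point): Ink pot with yellow body and white cap, about 0.16 kg: body 48 mm wide, cap 54 mm wide over the top 14 mm, 80 mm high in all, weighted base. This point is its centre, 40 mm above its foot; z points up through its cap. May be absent. Stands on the table; in a well its foot is 22 mm above the table and its upper 52 mm stand above the deck.
- pot_d_mid (a point): Ink pot with green body and white cap, about 0.16 kg: body 48 mm wide, cap 54 mm wide over the top 14 mm, 80 mm high in all, weighted base. This point is its centre, 40 mm above its foot; z points up through its cap. May be absent. Stands on the table; in a well its foot is 22 mm above the table and its upper 52 mm stand above the deck.
- pot_e_mid (a point): Ink pot with orange body and white cap, about 0.16 kg: body 48 mm wide, cap 54 mm wide over the top 14 mm, 80 mm high in all, weighted base. This point is its centre, 40 mm above its foot; z points up through its cap. May be absent. Stands on the table; in a well its foot is 22 mm above the table and its upper 52 mm stand above the deck.
- brush_block: Bystander: wooden block 70 x 120 x 60 mm with brushes standing in it, 180 mm high in all; origin under its centre.
- ink_tub: Bystander: blue ink tub with black cap, 86 mm wide, 110 mm high; origin under its centre.
- squeegee: Bystander: wooden squeegee lying on the table, 200 mm along its y, 62 mm wide, 24 mm high; origin under its wooden grip.
There are look-alikes about, which are no part of the job. What is shaped like the part that bears pot_a_mid but purple or turquoise is not meant.

How it is judged:
By the outcome, as a careful person would: the job done as asked, in the order asked, and still so for the second after the job is handed in, with the robot touching nothing.
Of pot_a, pot_b, pot_c, pot_d, pot_e only 3 to 5 are there at a start; the rules pass over those that are not, and their reading is None.
At some moment in a run one of pot_a, pot_b, pot_c, pot_d, pot_e may be knocked a few centimetres aside while the robot is not near it.
Once in a run the grip may slacken for a moment while it holds something.
It also fails if it takes over 210 s, if anything falls off the work surface, if the arm or the gripper's body presses on something with over 40 N, if the wrist force passes 120 N, or if a joint passes its speed limit or range.

ROBOT

A 6-joint arm with a two-finger parallel gripper is mounted at the origin on the work surface. World frame = base frame: x ahead of the robot, y to its left, z up, the work surface at z = 0. Lengths are in mm, angles in rad, forces in N, time in s.
With the tool pointing down it reaches from about 300 to 775 mm from the base axis. Payload 14.6 kg.
Tool frame: the origin (TCP) lies between the finger pads; the fingertips stand 19 mm ahead of it and the grasp point (between the pads) is the TCP; z points along the fingers, y is the line along which they close (so a half turn about z gives the same grasp; the last joint's range is limited). The gripper opens to 94 mm and grips with 3 to 60 N. Pads are 16 mm wide; open, the fingers measure 119 mm over their backs; the gripper's body (75 mm by 177 mm) begins 78 mm behind the grasp point.
Start: joints at [-1.191, 0.3, 1.521, -0, 1.321, -0.067], TCP at [237.637, -496.002, 224.446] pointing down, gripper open.
Joint ranges: [-3.03, 3.03], [-0.79, 2.21], [0.23, 2.52], [-1.04, 4.18], [0, 3.07], [-2.55, 2.55]. Speed limits (rad/s): [2.22, 2.22, 2.57, 3.14, 3.14, 3.14].

INTERFACE

Orientations are given as [roll, pitch, yaw] about the fixed x, y, z axes, in that order (R = Rz(yaw) Ry(pitch) Rx(roll)).
In Python, from cell import monitor, imaging, job, find_in, trace gives the robot as it stands. The module is installed in compiled form; this text tells all that it offers.
- The arm moves only by the tool arm_command, never from a script. Its argument "steps" is a list of rows, each a list of 5 numbers: the opening, from 0 (shut) to 1 (fully open), then the shift along the tool's x, y, z in mm, then the turn about the tool's z in degrees. In form: [[gripper, dx, dy, dz, turn], ...]. A call has 1 to 20 rows; each row is the pose to reach, as a shift and turn from the pose commanded when the call began, along the tool's axes at that moment; what a row does not reach only later rows make up. A row lasts 1/8 s, in which the tool goes at most 62.5 mm and 10.7 degrees, less where a joint would pass 70% of its speed; a pose out of reach is approached as far as the arm can. A call with a gripper value outside its range is refused whole. The fingers move at their own pace and stop on an object; "force" is the grip in N (left out, the last holds). Time passes only in rows, so rows that repeat a pose let the fingers close. It gives the time, the measured TCP pose, the force, the opening and the grip force at its end, in the units of the state.
- monitor.read_state(): the state, without advancing time (a new reading comes with each control period).
- imaging.camera(name): name is "scene" or "top"; returns a dict with "img" (480x640x3 uint8, red, green, blue), "mtx" (3x3 intrinsics, pixels), "view" (4x4, takes a point from world to camera coordinates). Camera axes: x right, y down, z forward; pixel columns grow to the right and rows downward; lengths in mm; the calibration is good to about 2 mm. A picture is of the moment at which its call begins. There is no depth.
- job.sign_off(): hands the job in; it is judged then, once.
Trained networks look in a picture, given as the dict that the camera call returned (one of the last four; its "shot" number tells which), for a name from the list of things; names that differ only in an ending like _2 or _b are one class to them, and where a whole thing is asked for, a point or a joint stands for the part that bears it (a point fixed in the world has none). Each returns a list of dicts, best first, with "p" (0 to 1); they miss things now and then, are a little off and sometimes report something else, mostly with a low value. They report only what shows in the picture. A call takes as long as a camera call. They do not tell look-alikes from the thing itself.
- find_in(picture, target): "rect" ([centre column, centre row, width, height] in pixels, round what is visible of it).
- trace(picture, target): "region" (480x640 bool, what is visible of it) and "rect" ([centre column, centre row, width, height] in pixels, round what is visible of it).
The state is a dict: "clock": time; "joints": joint angles; "qd": joint speeds; "effort": joint torques, N m; "eef_pos": TCP position; "eef_rot": TCP orientation; "wrist_force": force on the tool from outside, world axes, zero at the start; "moment": the same for the moment, N m; "finger_gap": finger opening in mm; "finger_force": force on a finger pad.
Only numpy, scipy, OpenCV 4.12 (cv2) and the standard library are available. Lean on these libraries where they do the work, as an engineer would, in place of code of your own. Each camera call takes 0.05 s, during which the arm holds its last target. There are 200 camera calls.

## Working session

There is one attempt and no reset: what is moved stays moved. The work goes in short steps, Python scripts to look and compute and a tool call to move; the robot and the scene stay as the last step left them, time stands still between calls to the robot, and variables do not carry over. Pictures are saved under pics/ and viewed, at most 14 in all, crops included, and the job is handed in when it is done.

Besides the shell and the picture viewer there is one more tool, called after ">>>" as name(argument=value, ...), one argument or row to a line, values as JSON. arm_command: Moves the arm, as the interface text tells. Its arguments: {"type":"object","properties":{"steps":{"type":"array","items":{"type":"array","items":{"type":"number"}}},"force":{"type":"number"}},"required":["steps"]}

```bash
mkdir -p pics; python3 - <<'E'
from cell import monitor, imaging
import cv2
s=monitor.read_state(); print(s)
for n in("scene","top"):
    d=imaging.camera(n); cv2.imwrite(f"pics/{n}0.png",d["img"][:,:,::-1]); print(n,d["mtx"].tolist(),d["view"].round(3).tolist())
E
```

```text
{'clock': 0.0, 'joints': array([-1.19055725e+00,  3.00459418e-01,  1.52155241e+00, -3.22476579e-05,
        1.32070019e+00, -6.66148644e-02]), 'qd': array([-1.93953285e-03, -1.45935689e-05, -2.41658130e-04, -8.52317732e-04,
       -3.61551757e-04, -2.16183328e-04]), 'effort': array([ 6.79609893e-04, -5.31806552e+01, -3.52736378e+01,  7.09151826e-02,
        2.43266195e-02, -1.25912952e-04]), 'eef_pos': array([ 237.56900924, -495.78998908,  223.9048562 ]), 'eef_rot': array([-3.14047369e+00, -4.33450310e-05,  4.46861915e-01]), 'wrist_force': array([-0.01132554, -0.95444945, -0.12613021]), 'moment': array([0.01280759, 0.0019934 , 0.05025906]), 'finger_force': 0.0, 'finger_gap': 94.09252590058261}
scene [[557.00097496527, 0.0, 326.1441796880497], [0.0, 557.00097496527, 239.4835680750875], [0.0, 0.0, 1.0]] [[0.866, -0.499, -0.013, -444.548], [-0.381, -0.643, -0.664, 223.481], [0.323, 0.58, -0.748, 1417.914], [0.0, 0.0, 0.0, 1.0]]
top [[618.3039134303882, 0.0, 313.60572217737644], [0.0, 618.3039134303882, 236.03820104457753], [0.0, 0.0, 1.0]] [[-0.002, -1.0, -0.012, -24.646], [-0.996, 0.003, -0.084, 515.034], [0.084, 0.012, -0.996, 1421.849], [0.0, 0.0, 0.0, 1.0]]
```

View pics/scene0.png

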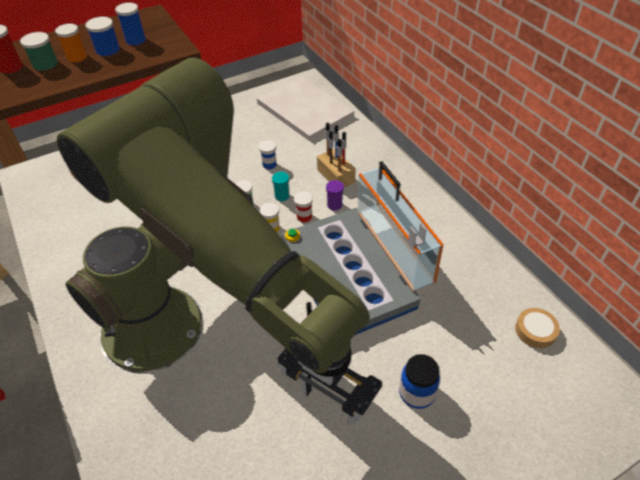

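View pics/top0.png

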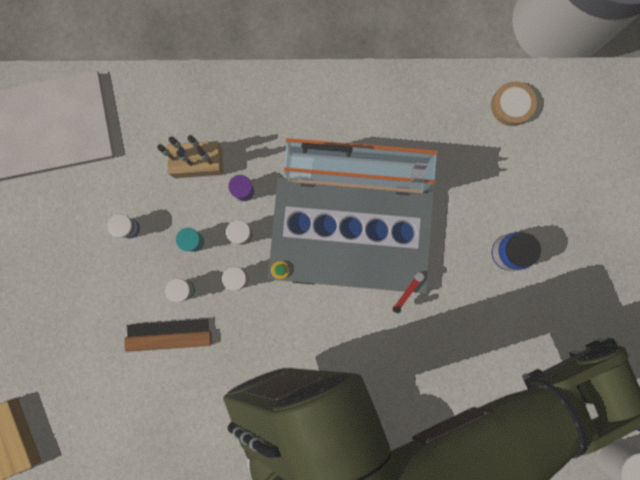

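The scene shot shows blue (268,155), white/blocked (243,190), yellow (270,215) and red (303,205) pots, a purple and a turquoise decoy. The top shot shows four white caps at (122,226), (178,290), (234,278), (237,232), wells from (298,223) to (402,233), the button at (280,270), latch pin/peg at (420,279)/(397,309), and the handle at (327,149).

```bash
cat >h.py <<'E'
import numpy as np, cv2
from cell import monitor, imaging, job, find_in, trace
def ray(d,u,v,z):
    R=d["view"][:3,:3];t=d["view"][:3,3];c=-R.T@t
    r=R.T@np.linalg.solve(d["mtx"],[u,v,1.]); return c+r*(z-c[2])/r[2]
def proj(d,p):
    q=d["mtx"]@(d["view"][:3,:3]@np.array(p,float)+d["view"][:3,3]); return q[:2]/q[2]
def caps(d):
    out=[]
    for o in trace(d,"pot_a_mid"):
        if o["p"]<.3: continue
        img=d["img"]; m=o["region"]
        hsv=cv2.cvtColor(img,cv2.COLOR_RGB2HSV)
        out.append((o["p"],o["rect"],m,hsv))
    return out
def seat():
    s=monitor.read_state();return s
E
python3 - <<'E'
from h import *
d=imaging.camera("top")
for p,r,m,hsv in caps(d):
    w=m&(hsv[...,2]>150)&(hsv[...,1]<60)
    v,u=np.nonzero(w); n=len(v)
    mp=np.argwhere(m)[:,::-1].mean(0)
    hs=hsv[m].mean(0)
    if n>50:
        c,rad=cv2.minEnclosingCircle(np.c_[u,v].astype(np.float32))
        print(round(p,2),np.round(r),n,np.round([u.mean(),v.mean()],1),np.round(c,1),round(rad,1),ray(d,u.mean(),v.mean(),80).round(1))
    else: print(round(p,2),np.round(r),n,hs.round(), ray(d,*mp,80).round(1))
img=d["img"]; hsv=cv2.cvtColor(img,cv2.COLOR_RGB2HSV)
sub=(hsv[...,0]>100)&(hsv[...,0]<125)&(hsv[...,1]>110)
sub[:200]=0;sub[255:]=0;sub[:,:280]=0;sub[:,425:]=0
# holes: non-plate inside plate
n,l,st,ce=cv2.connectedComponentsWithStats(sub.astype(np.uint8))
for i in range(1,n):
    if st[i,4]>100: print("well",st[i],ce[i].round(1),ray(d,*ce[i],45).round(1))
s=imaging.camera("scene")
for p,r,m,_ in caps(s): print("scene",round(p,2),np.round(r),ray(s,r[0],r[1],45).round())
for n in("latch","start","hood"):
    for D,nm in((d,"t"),(s,"s")):
        for o in find_in(D,n)[:2]: print(nm,n,round(o["p"],2),np.round(o["rect"],1))
print("start",ray(d,280,270,68)," peg",ray(d,397,309,110),"pin",ray(d,420,279,70))
cv2.imwrite("pics/c.png",cv2.resize(img[130:330,90:450,::-1],(792,440),interpolation=cv2.INTER_CUBIC))
E
```

```text
0.9 [240. 187.  29.  27.] 0 [137. 102. 111.] [619.  137.3  80. ]
0.89 [239. 231.  25.  26.] 400 [237.4 231.6] [237.9 231.8] 11.6 [520.6 144.5  80. ]
0.72 [192. 240.  28.  20.] 0 [ 87. 114. 116.] [501.5 252.   80. ]
well [299 214  11  17 139] [303.6 222.1] [545.2  -3.1  45. ]
well [324 217  12  17 148] [329.1 224.5] [539.6 -61.8  45. ]
well [349 218  12  18 157] [354.6 226.9] [ 533.9 -120.4   45. ]
well [376 221  11  18 151] [380.7 229.3] [ 528.2 -180.2   45. ]
well [400 223  13  18 161] [406.2 231.5] [ 522.8 -238.5   45. ]
scene 0.82 [282. 188.  22.  34.] [501. 245.  45.]
scene 0.68 [303. 207.  16.  32.] [517. 142.  45.]
scene 0.67 [337. 195.  14.  28.] [629. 134.  45.]
t latch 0.77 [407.9 293.4  30.5  41.8]
s latch 0.36 [400.3 224.7  81.4 127.9]
t start 0.6 [408.7 294.4  31.8  38.9]
t start 0.46 [188.9 154.9  62.7  39.5]
s start 0.7 [399.8 226.8  81.3 127.7]
t hood 0.64 [360.3 165.3 153.2  57.6]
s hood 0.74 [308.1 307.9   7.1  17.3]
s hood 0.62 [401.8 223.9  85.7 125.5]
start [434.57818058  49.38209134  68.        ]  peg [ 348.43611604 -207.22143319  110.        ] pin [ 413.73913097 -264.34651494   70.        ]
```

View pics/c.png

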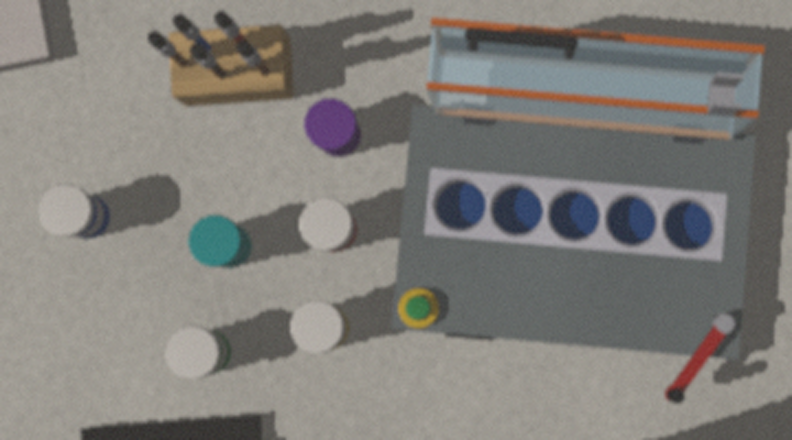

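The crop shows red (326,224), yellow (317,328), green (193,352), blue (66,210) pots in crop pixels, five wells, and the latch fully out. I'll refine caps and wells with Hough circles, and work out the hood angle.

```bash
cat >>h.py <<'E'
def circ(d,u,v,r,rng=6,z=80):
    """circle near (u,v) of radius about r px -> px centre, r, world"""
    K=6;a=int(r+rng+6);x0,y0=int(u-a),int(v-a)
    g=cv2.cvtColor(d["img"],cv2.COLOR_RGB2GRAY)[y0:y0+2*a,x0:x0+2*a]
    g=cv2.GaussianBlur(cv2.resize(g,None,fx=K,fy=K,interpolation=cv2.INTER_CUBIC),(0,0),K*.6)
    c=cv2.HoughCircles(g,cv2.HOUGH_GRADIENT,1,5,param1=60,param2=8,minRadius=int((r-1.5)*K),maxRadius=int((r+1.5)*K))
    for q in c[0][:8]:
        p=[(q[0]+.5)/K-.5+x0,(q[1]+.5)/K-.5+y0]
        if np.hypot(p[0]-u,p[1]-v)<rng: return np.round(p,1),round(q[2]/K,1),ray(d,*p,z).round(1)
E
python3 - <<'E'
from h import *
from scipy.optimize import brentq
d=imaging.camera("top")
c=-d["view"][:3,:3].T@d["view"][:3,3];print("cam",c)
for n,u,v in(("blue",120,225.5),("green",177.7,290),("yellow",234,279),("red",238,231.8)): print(n,circ(d,u,v,12))
W=[]
for i in range(5):
    q=circ(d,402.5-i*26,232.5-i*2.4,11.5,z=50); print("well",i,q); W.append(q[2])
W=np.array(W)
# fit line, 60 spacing
k=np.arange(5)-2; ctr=W.mean(0); dirv=(k[:,None]*W).sum(0)/10; print("ctr",ctr,"dir",dirv,"yaw",np.arctan2(-dirv[0],dirv[1]))
yaw=np.arctan2(-dirv[0],dirv[1]); ex=np.array([np.cos(yaw),np.sin(yaw)]);ey=np.array([-ex[1],ex[0]])
def loc(p): q=p[:2]-ctr[:2]; return np.round([q@ex,q@ey],1)
for n,u,v,z in(("handle",327.7,148.5,255),("handle",327.7,148.5,250),("start",280,270,68),("peg",397,309,110),("pin",420,277,75)):
    p=ray(d,u,v,z);print(n,p.round(),loc(p))
# predicted pixel of handle & of hood front bottom edge for angles, xh guesses
for xh in(72,77,82):
  for ph in(1.4,1.5,1.6,1.7):
    P=lambda x,z,y:proj(d,np.r_[ctr[:2]+ex*(xh-x*np.cos(ph)+z*np.sin(ph))+ey*y,50+x*np.sin(ph)+z*np.cos(ph)]).round()
    print(xh,ph,"handle",P(205,46,0),"frontbottom L,R",P(152,0,155),P(152,0,-155),"back bottom",P(2,0,155),"fronttop",P(152,67,155))
E
```

```text
cam [ 393.60810717  -43.17902815 1459.70204163]
blue (array([118.2, 224.8], dtype=float32), np.float32(12.4), array([536.6, 413.5,  80. ]))
green (array([175.3, 289.5], dtype=float32), np.float32(13.0), array([391.3, 282. ,  80. ]))
yellow (array([233.2, 278. ], dtype=float32), np.float32(11.8), array([416.6, 153.1,  80. ]))
red (array([237. , 231.2], dtype=float32), np.float32(11.9), array([521.5, 145.4,  80. ]))
well 0 (array([402.2, 231.8], dtype=float32), np.float32(11.2), array([ 521.7, -228.6,   50. ]))
well 1 (array([376.7, 229.2], dtype=float32), np.float32(11.7), array([ 527.9, -170.4,   50. ]))
well 2 (array([350.3, 227.5], dtype=float32), np.float32(11.6), array([ 532. , -110.3,   50. ]))
well 3 (array([324.3, 224.7], dtype=float32), np.float32(11.6), array([538.7, -50.8,  50. ]))
well 4 (array([299.2, 223. ], dtype=float32), np.float32(10.9), array([542.7,   6.9,  50. ]))
ctr [ 532.6  -110.64   50.  ] dir [ 5.28 59.06  0.  ] yaw -0.0891635680438716
handle [669. -57. 255.] [131.1  65.7]
handle [670. -57. 250.] [132.2  65.8]
start [435.  49.  68.] [-111.9  150.7]
peg [ 348.
[... 701 characters left out ...]
m [286. 188.] fronttop [284. 149.]
77 1.6 handle [361. 152.] frontbottom L,R [282. 174.] [433. 187.] back bottom [286. 188.] fronttop [285. 143.]
77 1.7 handle [361. 143.] frontbottom L,R [283. 167.] [433. 180.] back bottom [286. 188.] fronttop [286. 137.]
82 1.4 handle [359. 170.] frontbottom L,R [281. 187.] [432. 199.] back bottom [286. 186.] fronttop [284. 154.]
82 1.5 handle [360. 160.] frontbottom L,R [282. 179.] [432. 192.] back bottom [286. 186.] fronttop [285. 147.]
82 1.6 handle [361. 150.] frontbottom L,R [282. 172.] [433. 185.] back bottom [286. 186.] fronttop [285. 140.]
82 1.7 handle [362. 141.] frontbottom L,R [283. 165.] [433. 177.] back bottom [286. 186.] fronttop [286. 134.]
```

```bash
cat >>h.py <<'E'
CTR=np.array([532.6,-110.6]);YAW=-0.089
EX=np.array([np.cos(YAW),np.sin(YAW)]);EY=np.array([-EX[1],EX[0]])
def S(x,y): return CTR+EX*x+EY*y      # shaker -> world xy
def well(i): return S(0,60*(i-2))
def go(*pts,yaw=YAW):
    """tool-frame shift for world points from the present pose"""
    s=monitor.read_state();p=s["eef_pos"];w=s["eef_rot"][2]
    tx=np.array([np.cos(w),np.sin(w),0]);ty=np.array([np.sin(w),-np.cos(w),0])
    print("at",p.round(1),"yaw",round(w,3),"gap",round(s["finger_gap"],1),"F",s["wrist_force"].round(1),"t",round(s["clock"],1))
    for q in pts:
        e=np.array(q,float)-p
        a=(w-yaw+np.pi)%(2*np.pi)-np.pi
        print("  to",np.round(q,1),"->",round(e@tx,1),round(e@ty,1),round(-e[2],1),"turn",round(np.degrees(a),1))
E
python3 - <<'E'
from h import *
go((521,145,200),(521,145,71))
E
```

```text
at [ 237.6 -496.   224.4] yaw 0.447 gap 93.9 F [ 0.3 -0.2  0.1] t 0.7
  to [521 145 200] -> 532.5 -455.7 24.4 turn 30.7
  to [521 145  71] -> 532.5 -455.7 153.4 turn 30.7
```

>>> arm_command(
  steps=[
    [1,532.5,-455.7,24,30.7],
    [1,532.5,-455.7,24,30.7],
    [1,532.5,-455.7,24,30.7],
    [1,532.5,-455.7,24,30.7],
    [1,532.5,-455.7,24,30.7],
    [1,532.5,-455.7,24,30.7],
    [1,532.5,-455.7,24,30.7],
    [1,532.5,-455.7,24,30.7],
    [1,532.5,-455.7,24,30.7],
    [1,532.5,-455.7,24,30.7],
    [1,532.5,-455.7,24,30.7],
    [1,532.5,-455.7,24,30.7],
    [1,532.5,-455.7,24,30.7],
    [1,532.5,-455.7,24,30.7],
    [1,532.5,-455.7,24,30.7],
    [1,532.5,-455.7,24,30.7],
  ],
  force=30,
)

```text
clock: 2.65
eef_pos: [520.9, 144.3, 200.7]
eef_rot: [-3.141, -0.0, -0.09]
wrist_force: [-0.1, 0.0, 0.5]
finger_gap: 94.0
finger_force: 0.0
```

```bash
python3 - <<'E'
from h import *
go((521,145,71))
s=imaging.camera("scene"); cv2.imwrite("pics/s1.png",s["img"][:,:,::-1])
E
```

```text
at [520.9 144.3 200.7] yaw -0.09 gap 94.0 F [-0.1  0.   0.5] t 2.6
  to [521 145  71] -> -0.0 -0.7 129.7 turn -0.1
```

View pics/s1.png

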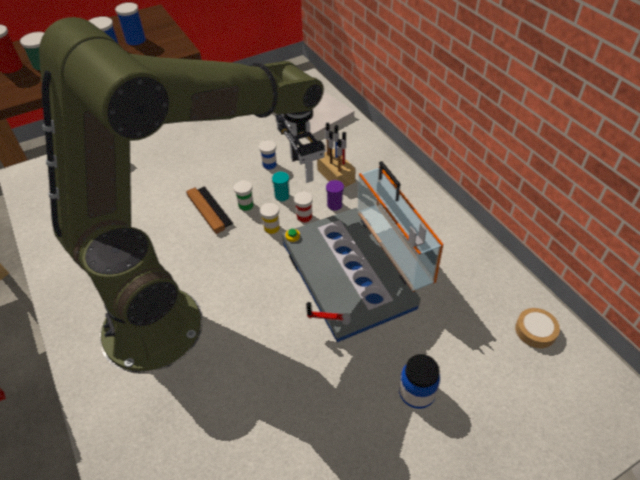

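Now the whole table shows: four real pots (red 303,207; yellow 270,218; green 245,194; blue 268,155), no orange one. Grasp red.

>>> arm_command(
  steps=[
    [1,0,-0.5,50,0],
    [1,0,-0.5,90,0],
    [1,0,-0.5,115,0],
    [1,0,-0.5,129,0],
    [1,0,-0.5,129,0],
    [0.3,0,-0.5,129,0],
    [0.3,0,-0.5,129,0],
    [0.3,0,-0.5,129,0],
    [0.3,0,-0.5,129,0],
    [0.3,0,-0.5,129,0],
    [0.3,0,-0.5,129,0],
    [0.3,0,-0.5,100,0],
    [0.3,0,-0.5,50,0],
    [0.3,0,-0.5,10,0],
    [0.3,0,-0.5,10,0],
  ],
  force=30,
)

```text
clock: 4.58
eef_pos: [521.9, 145.8, 193.0]
eef_rot: [-3.14, -0.005, -0.089]
wrist_force: [0.3, -0.7, -3.0]
finger_gap: 54.1
finger_force: 30.0
```

```bash
python3 - <<'E'
from h import *
w=well(0); print(w)
go((*w,190),(*w,125))
E
```

```text
[ 521.9340938  -230.12505363]
at [521.9 145.8 193. ] yaw -0.089 gap 54.1 F [ 0.3 -0.7 -3. ] t 4.6
  to [ 521.9 -230.1  190. ] -> 33.4 374.4 3.0 turn 0.0
  to [ 521.9 -230.1  125. ] -> 33.4 374.4 68.0 turn 0.0
```

>>> arm_command(
  steps=[
    [0.3,33.4,374.4,3,0],
    [0.3,33.4,374.4,3,0],
    [0.3,33.4,374.4,3,0],
    [0.3,33.4,374.4,3,0],
    [0.3,33.4,374.4,3,0],
    [0.3,33.4,374.4,3,0],
    [0.3,33.4,374.4,3,0],
    [0.3,33.4,374.4,3,0],
    [0.3,33.4,374.4,3,0],
    [0.3,33.4,374.4,40,0],
    [0.3,33.4,374.4,66,0],
    [0.3,33.4,374.4,66,0],
    [0.3,33.4,374.4,74,0],
    [0.3,33.4,374.4,80,0],
    [0.3,33.4,374.4,80,0],
  ],
)

```text
clock: 6.45
eef_pos: [521.0, -230.2, 110.4]
eef_rot: [-3.141, 0.0, -0.089]
wrist_force: [-0.4, -0.6, -1.9]
finger_gap: 53.2
finger_force: 30.0
```

```bash
python3 - <<'E'
from h import *
w=well(0)
go((*w,93))
s=imaging.camera("scene"); cv2.imwrite("pics/s2.png",cv2.resize(s["img"][180:380,240:480,::-1],(720,600)))
E
```

```text
at [ 521.  -230.2  110.4] yaw -0.089 gap 53.2 F [-0.4 -0.6 -1.9] t 6.5
  to [ 521.9 -230.1   93. ] -> 1.0 -0.2 17.4 turn 0.0
```

View pics/s2.png

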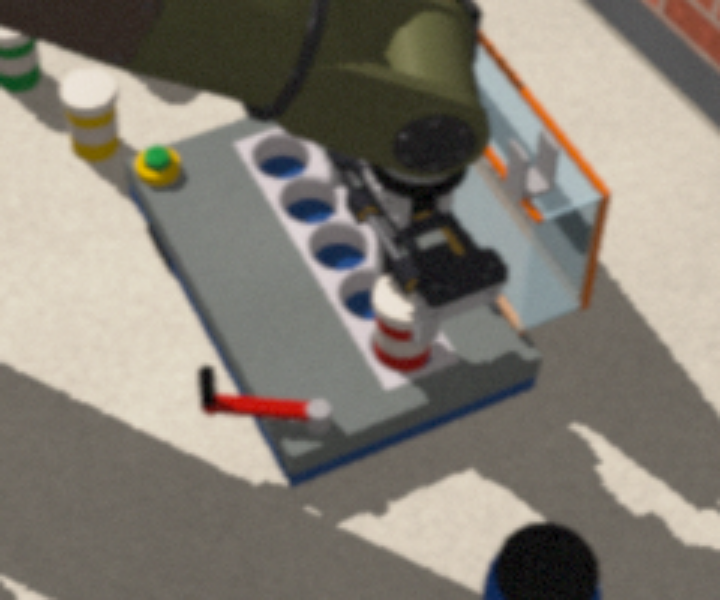

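The red pot (400,330 in the crop) is over well 0 with no contact force while its foot is below deck level, so it is entering. Push down and release.

>>> arm_command(
  steps=[
    [0.3,1,0,8,0],
    [0.3,1,0,14,0],
    [0.3,1,0,17.5,0],
    [0.3,1,0,17.5,0],
    [0.72,1,0,17.5,0],
    [0.72,1,0,17.5,0],
    [0.72,1,0,17.5,0],
  ],
)

```text
clock: 7.38
eef_pos: [522.0, -230.4, 92.9]
eef_rot: [-3.142, 0.0, -0.089]
wrist_force: [-0.3, 0.1, -0.7]
finger_gap: 67.7
finger_force: 0.0
```

```bash
python3 - <<'E'
from h import *
go((416.6,153.1,200),(416.6,153.1,71))
E
```

```text
at [ 522.  -230.4   92.9] yaw -0.089 gap 67.7 F [-0.3  0.1 -0.7] t 7.4
  to [416.6 153.1 200. ] -> -139.1 -372.7 -107.1 turn -0.0
  to [416.6 153.1  71. ] -> -139.1 -372.7 21.9 turn -0.0
```

>>> arm_command(
  steps=[
    [0.72,0,0,-50,0],
    [0.8,0,0,-100,0],
    [1,-139,-372.5,-107,0],
    [1,-139,-372.5,-107,0],
    [1,-139,-372.5,-107,0],
    [1,-139,-372.5,-107,0],
    [1,-139,-372.5,-107,0],
    [1,-139,-372.5,-107,0],
    [1,-139,-372.5,-107,0],
    [1,-139,-372.5,-107,0],
    [1,-139,-372.5,-107,0],
    [1,-139,-372.5,-107,0],
  ],
)

```text
clock: 8.88
eef_pos: [417.0, 152.0, 199.9]
eef_rot: [3.141, 0.0, -0.091]
wrist_force: [0.6, -0.3, 0.4]
finger_gap: 93.7
finger_force: 0.0
```

```bash
python3 - <<'E'
from h import *
d=imaging.camera("top");cv2.imwrite("pics/t2.png",d["img"][:,:,::-1])
for n,u,v in(("blue",119,225.5),("green",176.5,290),("yellow",234,279)): print(n,circ(d,u,v,12))
q=proj(d,(*well(0),102));print("well0 cap",q,circ(d,*q,12,z=102),well(0))
go((416.6,153.1,71))
E
```

```text
blue (array([118.8, 225. ], dtype=float32), np.float32(11.7), array([536.2, 412. ,  80. ]))
green None
yellow NoneTraceback (most recent call last):
  File "<stdin>", line 4, in <module>
  File "h.py", line 24, in circ
    for q in c[0][:8]:
             ~^^^
TypeError: 'NoneType' object is not subscriptable
```

View pics/t2.png

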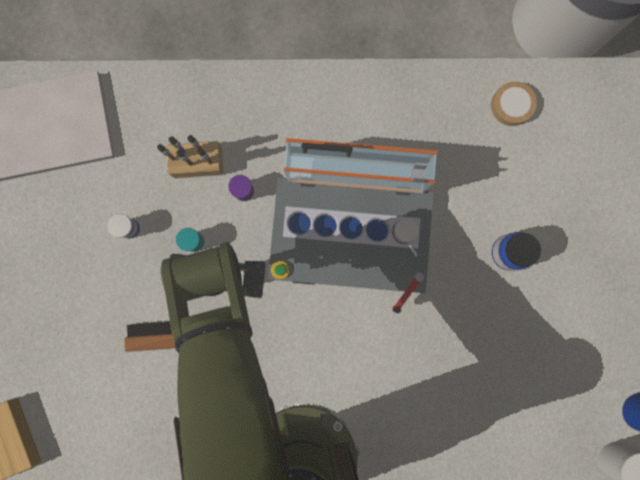

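Red cap sits in well 0 (406,230); yellow is under the gripper. A blue thing shows at the far right edge (635,410); I'll check where that lies.

```bash
python3 - <<'E'
from h import *
d=imaging.camera("top");s=imaging.camera("scene")
for z in(0,80,-700): print(z,ray(d,633,410,z).round(),proj(s,ray(d,633,410,z)).round())
go((416.6,153.1,71))
E
```

```text
0 [ 113. -760.    0.] [344. 607.]
80 [ 129. -720.   80.] [341. 571.]
-700 [  -21. -1103.  -700.] [368. 845.]
at [416.9 152.3 199.9] yaw -0.09 gap 93.8 F [ 0.2 -0.1 -0.2] t 9.0
  to [416.6 153.1  71. ] -> -0.3 -0.7 128.9 turn -0.1
```

>>> arm_command(
  steps=[
    [1,0,-1,50,0],
    [1,0,-1,90,0],
    [1,0,-1,115,0],
    [1,0,-1,129,0],
    [1,0,-1,129,0],
    [0.3,0,-1,129,0],
    [0.3,0,-1,129,0],
    [0.3,0,-1,129,0],
    [0.3,0,-1,129,0],
    [0.3,0,-1,129,0],
    [0.3,0,-1,129,0],
    [0.3,0,-1,100,0],
    [0.3,0,-1,50,0],
    [0.3,0,-1,10,0],
    [0.3,0,-1,10,0],
  ],
  force=30,
)

```text
clock: 10.9
eef_pos: [417.6, 154.2, 192.2]
eef_rot: [-3.14, -0.004, -0.089]
wrist_force: [0.8, 0.3, -3.1]
finger_gap: 53.6
finger_force: 30.0
```

```bash
python3 - <<'E'
from h import *
w=well(2); print(w)
go((*w,190),(*w,93))
E
```

```text
[ 532.6 -110.6]
at [417.6 154.2 192.2] yaw -0.089 gap 53.6 F [ 0.8  0.3 -3.1] t 10.9
  to [ 532.6 -110.6  190. ] -> 138.0 253.6 2.2 turn 0.0
  to [ 532.6 -110.6   93. ] -> 138.0 253.6 99.2 turn 0.0
```

>>> arm_command(
  steps=[
    [0.3,138,253.6,2,0],
    [0.3,138,253.6,2,0],
    [0.3,138,253.6,2,0],
    [0.3,138,253.6,2,0],
    [0.3,138,253.6,2,0],
    [0.3,138,253.6,2,0],
    [0.3,138,253.6,2,0],
    [0.3,138,253.6,2,0],
    [0.3,138,253.6,40,0],
    [0.3,138,253.6,66,0],
    [0.3,138,253.6,66,0],
    [0.3,138,253.6,73,0],
    [0.3,138,253.6,80,0],
    [0.3,138,253.6,88,0],
    [0.3,138,253.6,94,0],
    [0.3,138,253.6,98.5,0],
    [0.3,138,253.6,98.5,0],
    [0.3,138,253.6,98.5,0],
  ],
)

```text
clock: 13.15
eef_pos: [532.2, -111.6, 92.6]
eef_rot: [3.14, -0.002, -0.089]
wrist_force: [-2.4, -2.7, 10.0]
finger_gap: 53.5
finger_force: 30.0
```

```bash
python3 - <<'E'
from h import *
go((391.3,282,200),(391.3,282,71))
d=imaging.camera("top");cv2.imwrite("pics/t3.png",cv2.resize(d["img"][330:480,540:640,::-1],(400,600)))
E
```

```text
at [ 532.2 -111.6   92.6] yaw -0.089 gap 53.5 F [-2.4 -2.7 10. ] t 13.2
  to [391.3 282.  200. ] -> -175.4 -379.5 -107.4 turn -0.0
  to [391.3 282.   71. ] -> -175.4 -379.5 21.6 turn -0.0
```

View pics/t3.png

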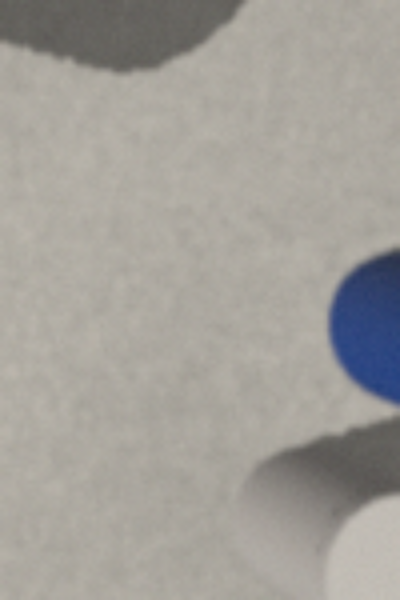

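Those are large bottles cut off by the frame (well over pot size), so not part of the job. Yellow is down in well 2 (10 N contact at depth). Release, next green.

>>> arm_command(
  steps=[
    [0.72,0,0,0,0],
    [0.72,0,0,0,0],
    [0.72,0,0,0,0],
    [0.72,0,0,-50,0],
    [0.8,0,0,-100,0],
    [1,-175.5,-379,-107,0],
    [1,-175.5,-379,-107,0],
    [1,-175.5,-379,-107,0],
    [1,-175.5,-379,-107,0],
    [1,-175.5,-379,-107,0],
    [1,-175.5,-379,-107,0],
    [1,-175.5,-379,-107,0],
    [1,-175.5,-379,-107,0],
    [1,-175.5,-379,-107,0],
    [1,-175.5,-379,-107,0],
  ],
)

```text
clock: 15.08
eef_pos: [391.0, 281.3, 198.4]
eef_rot: [3.141, 0.0, -0.09]
wrist_force: [0.3, -0.2, 0.3]
finger_gap: 94.3
finger_force: 0.0
```

```bash
python3 - <<'E'
from h import *
s=imaging.camera("scene")
r=[o for o in trace(s,"pot_d_mid") if o["p"]>.2]
hsv=cv2.cvtColor(s["img"],cv2.COLOR_RGB2HSV)
for o in r:
    m=o["region"]&(hsv[...,1]>90); print(round(o["p"],2),np.round(o["rect"]),"hue",np.median(hsv[m][:,0]) if m.any() else None,ray(s,*o["rect"][:2],40).round())
go((391.3,282,200),(391.3,282,71))
print(proj(s,(391,282,40)))
E
```

```text
0.77 [244. 196.  20.  28.] hue 66.0 [390. 278.  40.]
0.46 [363. 252. 160. 178.] hue 13.0 [579. -89.  40.]
at [390.9 281.4 198.5] yaw -0.09 gap 93.8 F [-0.5  0.1 -0.6] t 15.2
  to [391.3 282.  200. ] -> 0.3 -0.6 -1.5 turn -0.1
  to [391.3 282.   71. ] -> 0.3 -0.6 127.5 turn -0.1
[244.09212507 195.16490837]
```

>>> arm_command(
  steps=[
    [1,0,1,50,0],
    [1,0,1,90,0],
    [1,0,1,115,0],
    [1,0,1,127.5,0],
    [1,0,1,127.5,0],
    [0.3,0,1,127.5,0],
    [0.3,0,1,127.5,0],
    [0.3,0,1,127.5,0],
    [0.3,0,1,127.5,0],
    [0.3,0,1,127.5,0],
    [0.3,0,1,127.5,0],
    [0.3,0,1,100,0],
    [0.3,0,1,50,0],
    [0.3,0,1,10,0],
    [0.3,0,1,10,0],
  ],
  force=30,
)

```text
clock: 17.05
eef_pos: [391.3, 281.8, 190.8]
eef_rot: [-3.139, -0.004, -0.089]
wrist_force: [-0.7, -0.1, -2.1]
finger_gap: 53.3
finger_force: 30.0
```

```bash
python3 - <<'E'
from h import *
w=well(4)
go((*w,190),(*w,93))
E
```

```text
at [391.3 281.8 190.8] yaw -0.089 gap 53.3 F [-0.7 -0.1 -2.1] t 17.1
  to [543.3   8.9 190. ] -> 175.6 258.3 0.8 turn 0.0
  to [543.3   8.9  93. ] -> 175.6 258.3 97.8 turn 0.0
```

>>> arm_command(
  steps=[
    [0.3,175.5,258.5,1,0],
    [0.3,175.5,258.5,1,0],
    [0.3,175.5,258.5,1,0],
    [0.3,175.5,258.5,1,0],
    [0.3,175.5,258.5,1,0],
    [0.3,175.5,258.5,1,0],
    [0.3,175.5,258.5,1,0],
    [0.3,175.5,258.5,1,0],
    [0.3,175.5,258.5,40,0],
    [0.3,175.5,258.5,65,0],
    [0.3,175.5,258.5,65,0],
    [0.3,175.5,258.5,72,0],
    [0.3,175.5,258.5,80,0],
    [0.3,175.5,258.5,87,0],
    [0.3,175.5,258.5,93,0],
    [0.3,175.5,258.5,97.5,0],
    [0.3,175.5,258.5,97.5,0],
    [0.3,175.5,258.5,97.5,0],
  ],
)

```text
clock: 19.3
eef_pos: [543.0, 7.4, 92.3]
eef_rot: [3.141, -0.002, -0.089]
wrist_force: [-3.1, -4.8, 12.8]
finger_gap: 53.6
finger_force: 30.0
```

```bash
python3 - <<'E'
from h import *
d=imaging.camera("top"); print("blue",circ(d,118.8,225,12))
go((536.4,412.5,200),(536.4,412.5,71))
E
```

```text
blue (array([118.2, 224.7], dtype=float32), np.float32(12.3), array([537. , 413.5,  80. ]))
at [543.1   7.4  92.3] yaw -0.089 gap 53.6 F [-3.7 -5.  10.7] t 19.4
  to [536.4 412.5 200. ] -> -42.7 -402.9 -107.7 turn -0.0
  to [536.4 412.5  71. ] -> -42.7 -402.9 21.3 turn -0.0
```

>>> arm_command(
  steps=[
    [0.72,0,0,0,0],
    [0.72,0,0,0,0],
    [0.72,0,0,0,0],
    [0.72,0,0,-50,0],
    [0.8,0,0,-100,0],
    [1,-42.5,-403,-107.5,0],
    [1,-42.5,-403,-107.5,0],
    [1,-42.5,-403,-107.5,0],
    [1,-42.5,-403,-107.5,0],
    [1,-42.5,-403,-107.5,0],
    [1,-42.5,-403,-107.5,0],
    [1,-42.5,-403,-107.5,0],
    [1,-42.5,-403,-107.5,0],
    [1,-42.5,-403,-107.5,0],
    [1,-42.5,-403,-107.5,0],
  ],
)

```text
clock: 21.22
eef_pos: [536.2, 412.1, 198.7]
eef_rot: [3.142, -0.0, -0.09]
wrist_force: [0.2, 0.6, -0.3]
finger_gap: 94.1
finger_force: 0.0
```

```bash
python3 - <<'E'
from h import *
d=imaging.camera("top")
hsv=cv2.cvtColor(d["img"],cv2.COLOR_RGB2HSV)
m=(hsv[...,0]<16)&(hsv[...,1]>110)&(hsv[...,2]>90)
for u in(290,310,330,350,370,390,410,430):
    v=np.nonzero(m[130:200,u])[0]+130
    g=np.split(v,np.nonzero(np.diff(v)>1)[0]+1)
    print(u,[(int(a[0]),int(a[-1])) for a in g if len(a)],[round(float((ray(d,u,a[-1]+.5,z)[:2]-CTR)@EX),1) for a in g if len(a) for z in(201,)])
for i in(0,2,4):
    q=proj(d,(*well(i),102)); 
    try: print(i,circ(d,*q,12,z=102),well(i).round(1))
    except TypeError: print(i,None,q)
go((536.4,412.5,71))
cv2.imwrite("pics/t4.png",cv2.resize(d["img"][120:300,260:450,::-1],(760,600)))
E
```

```text
290 [(139, 141), (168, 170)] [151.5, 91.0]
310 [(140, 143), (170, 172)] [150.8, 90.3]
330 [(142, 143), (172, 173)] [154.3, 91.7]
350 [(144, 145), (173, 175)] [153.6, 91.1]
370 [(146, 146), (175, 177)] [155.0, 90.4]
390 [(147, 149), (177, 179)] [152.2, 89.7]
410 [(148, 151), (178, 180)] [151.5, 91.2]
430 [(150, 153), (180, 182)] [150.8, 90.5]
0 (array([405.8, 229.2], dtype=float32), np.float32(12.6), array([ 522.8, -229.9,  102. ])) [ 521.9 -230.1]
2 (array([352.5, 225.2], dtype=float32), np.float32(11.5), array([ 532. , -112.6,  102. ])) [ 532.6 -110.6]
4 None [297.41625358 220.26108402]
at [536.2 412.2 198.8] yaw -0.09 gap 94.1 F [ 0.5 -0.7  0. ] t 21.3
  to [536.4 412.5  71. ] -> 0.2 -0.3 127.8 turn -0.1
```

View pics/t4.png

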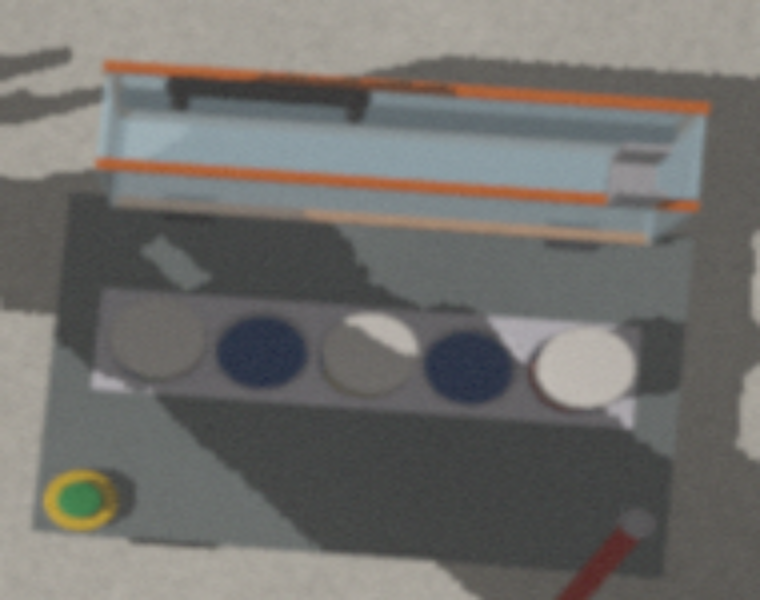

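Three pots sit in wells 0, 2, 4 (crop 583,367; 370,355; 157,340); the hood's edge lies 90 mm behind the wells, so the last pot goes in with the gripper turned diagonally. Grasp blue.

>>> arm_command(
  steps=[
    [1,0,0,50,0],
    [1,0,0,90,0],
    [1,0,0,115,0],
    [1,0,0,127.8,0],
    [1,0,0,127.8,0],
    [0.3,0,0,127.8,0],
    [0.3,0,0,127.8,0],
    [0.3,0,0,127.8,0],
    [0.3,0,0,127.8,0],
    [0.3,0,0,127.8,0],
    [0.3,0,0,127.8,0],
    [0.3,0,0,100,0],
    [0.3,0,0,50,0],
    [0.3,0,0,-10,0],
    [0.3,0,0,-10,0],
  ],
  force=30,
)

```text
clock: 23.15
eef_pos: [537.0, 414.2, 213.8]
eef_rot: [-3.136, -0.006, -0.089]
wrist_force: [0.3, -0.3, -2.7]
finger_gap: 53.0
finger_force: 30.0
```

```bash
python3 - <<'E'
from h import *
go((470,200,210),(537.8,-51.6,210),(537.8,-51.6,93),yaw=YAW+np.radians(37))
E
```

```text
at [537.  414.2 213.8] yaw -0.089 gap 53.0 F [ 0.3 -0.3 -2.7] t 23.1
  to [470 200 210] -> -47.7 219.3 3.8 turn -37.0
  to [537.8 -51.6 210. ] -> 42.2 463.8 3.8 turn -37.0
  to [537.8 -51.6  93. ] -> 42.2 463.8 120.8 turn -37.0
```

>>> arm_command(
  steps=[
    [0.3,-10,55,4,-10],
    [0.3,-30,115,4,-20],
    [0.3,-45,175,4,-30],
    [0.3,-47.5,219,4,-37],
    [0.3,-30,275,4,-37],
    [0.3,-5,330,4,-37],
    [0.3,20,385,4,-37],
    [0.3,38,440,4,-37],
    [0.3,42,464,4,-37],
    [0.3,42,464,4,-37],
    [0.3,42,464,4,-37],
    [0.3,42,464,4,-37],
    [0.3,42,464,50,-37],
    [0.3,42,464,87,-37],
    [0.3,42,464,87,-37],
    [0.3,42,464,93,-37],
    [0.3,42,464,99,-37],
    [0.3,42,464,104,-37],
    [0.3,42,464,104,-37],
  ],
)

```text
clock: 25.52
eef_pos: [536.3, -52.6, 104.4]
eef_rot: [-3.141, 0.0, 0.557]
wrist_force: [0.1, 0.4, -1.5]
finger_gap: 53.2
finger_force: 30.0
```

```bash
python3 - <<'E'
from h import *
go((537.8,-51.6,93),yaw=YAW+np.radians(37))
E
```

```text
at [536.3 -52.6 104.4] yaw 0.557 gap 53.2 F [ 0.1  0.4 -1.5] t 25.5
  to [537.8 -51.6  93. ] -> 1.8 -0.1 11.4 turn -0.0
```

>>> arm_command(
  steps=[
    [0.3,0.8,0,6,0],
    [0.3,0.8,0,11.5,0],
    [0.3,0.8,0,11.5,0],
    [0.65,0.8,0,11.5,0],
    [0.65,0.8,0,11.5,0],
    [0.65,0.8,0,11.5,0],
    [0.65,0.8,0,0,0],
    [0.65,0.8,0,-40,0],
    [0.65,0.8,0,-90,0],
    [0.65,0.8,0,-130,0],
    [0.65,0.8,0,-130,0],
  ],
)

```text
clock: 26.9
eef_pos: [538.0, -52.2, 238.3]
eef_rot: [3.138, -0.005, 0.557]
wrist_force: [0.5, 0.9, 0.1]
finger_gap: 61.3
finger_force: 0.0
```

```bash
python3 - <<'E'
from h import *
s=imaging.camera("scene"); cv2.imwrite("pics/s5.png",cv2.resize(s["img"][130:350,240:480,::-1],(654,600)))
hp=ray(imaging.camera("top"),327.7,147.5,255); print("handle",hp,"local",(hp[:2]-CTR)@EX,(hp[:2]-CTR)@EY)
go((*S(-160,0),240),yaw=YAW)
E
```

```text
handle [671.02023828 -56.83042371 255.        ] local 133.09320954927756 65.85990639505525
at [536.9 -52.1 234.5] yaw 0.557 gap 61.1 F [ 0.4  0.3 -0.6] t 27.0
  to [373.2 -96.4 240. ] -> -162.3 -48.9 -5.5 turn 37.0
```

View pics/s5.png

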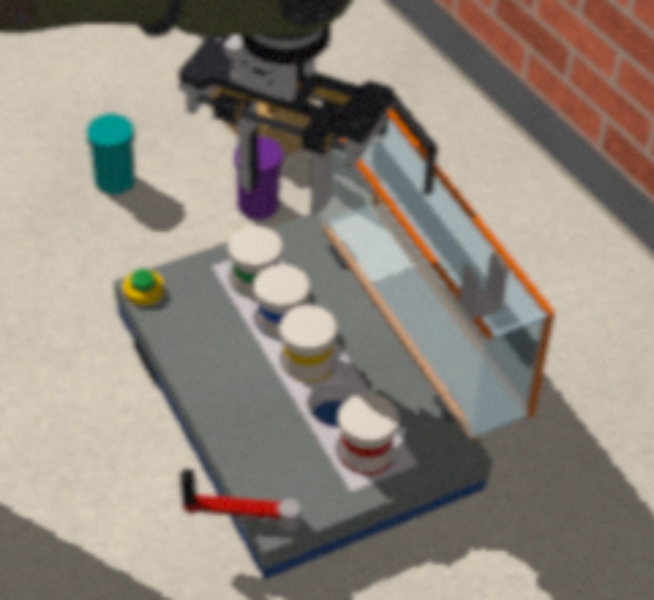

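All four caps (255,245; 282,287; 308,330; 368,420) stand evenly seated with well 1 free. Now locate the hood handle, zooming into the saved scene/top pictures.

```bash
python3 - <<'E'
import cv2,numpy as np
a=cv2.imread("pics/s1.png")[155:215,350:410]; b=cv2.imread("pics/t2.png")[130:190,290:350]
f=lambda i:cv2.resize(i,(400,400),interpolation=cv2.INTER_CUBIC)
cv2.imwrite("pics/hz.png",np.hstack([f(a),f(b)]))
E
```

```text
(no output)
```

View pics/hz.png

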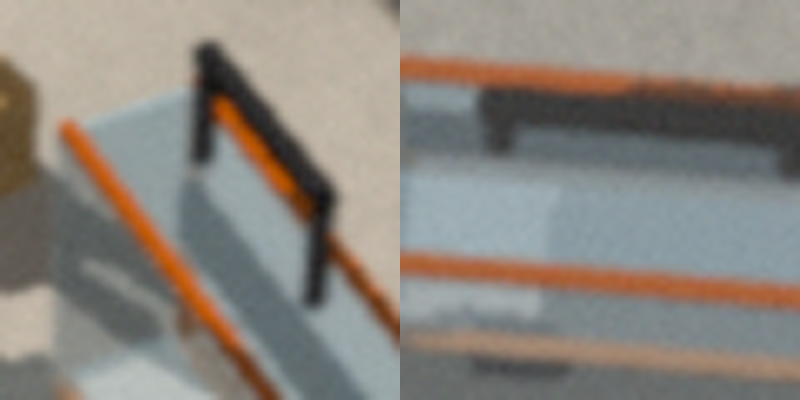

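```bash
cat >>h.py <<'E'
def tri(obs):
    A=[];b=[]
    for d,u,v in obs:
        P=d["mtx"]@d["view"][:3]
        for r in(P[0]-u*P[2],P[1]-v*P[2]): A.append(r[:3]/np.linalg.norm(r[:3]));b.append(-r[3]/np.linalg.norm(r[:3]))
    x,res,*_=np.linalg.lstsq(np.array(A),np.array(b),rcond=None); return x,res
E
python3 - <<'E'
from h import *
d=imaging.camera("top");s=imaging.camera("scene")
Z=6.667
for n,a,b in(("handle",(350+266/Z,155+122/Z),(327.4,148.1)),):
    x,r=tri([(s,*a),(d,*b)]);print(n,x.round(1),r,"loc",((x[:2]-CTR)@EX).round(1),((x[:2]-CTR)@EY).round(1))
# hood left front-bottom corner
x,r=tri([(s,350+68/Z,155+127/Z),(d,285,168.5)]);print("fb corner",x.round(1),r,((x[:2]-CTR)@EX).round(1),((x[:2]-CTR)@EY).round(1))
E
```

```text
handle [669.6 -56.5 258.9] [1.19690638] loc 131.7 66.0
fb corner [639.2  30.7 203.7] [0.02167503] 93.6 150.2
```

```bash
python3 - <<'E'
from h import *
go((600,-55,325),(669.6,-56.5,320),(669.6,-56.5,259),yaw=YAW+np.pi/2)
E
```

```text
at [536.6 -52.1 233.4] yaw 0.557 gap 60.9 F [-0.1 -0.2  0.5] t 27.1
  to [600 -55 325] -> 52.3 36.0 -91.6 turn -53.0
  to [669.6 -56.5 320. ] -> 110.6 74.1 -86.6 turn -53.0
  to [669.6 -56.5 259. ] -> 110.6 74.1 -25.6 turn -53.0
```

>>> arm_command(
  steps=[
    [0.5,0,0,-50,-8],
    [0.5,0,0,-90,-18],
    [0.5,0,0,-90,-28],
    [0.5,30,20,-90,-38],
    [0.5,60,40,-88,-48],
    [0.5,110.5,74,-87,-53],
    [0.5,110.5,74,-87,-53],
    [0.5,110.5,74,-87,-53],
    [0.5,110.5,74,-87,-53],
    [0.5,110.5,74,-60,-53],
    [0.5,110.5,74,-40,-53],
    [0.5,110.5,74,-27,-53],
    [0.5,110.5,74,-27,-53],
    [0.05,110.5,74,-27,-53],
    [0.05,110.5,74,-27,-53],
    [0.05,110.5,74,-27,-53],
    [0.05,110.5,74,-27,-53],
    [0.05,110.5,74,-27,-53],
    [0.05,110.5,74,-27,-53],
  ],
  force=12,
)

```text
clock: 29.48
eef_pos: [670.1, -56.6, 261.6]
eef_rot: [3.141, 0.0, 1.482]
wrist_force: [1.9, 0.3, 1.5]
finger_gap: 11.6
finger_force: 12.0
```

```bash
python3 - <<'E'
from h import *
s=monitor.read_state();p=s["eef_pos"]
print((p[:2]-CTR)@EX,(p[:2]-CTR)@EY,p,s["wrist_force"],s["finger_gap"],s["eef_rot"])
E
```

```text
132.1459807404627 65.97058381521596 [670.08659578 -56.63599223 261.63351073] [1.86718691 0.27250196 1.54117074] 11.601465578184898 [3.14103374e+00 2.34152614e-05 1.48173112e+00]
```

Bar pinched. The tool's y is now the shaker's x, so the arc goes in dy/dz; I work it out with the hinge at shaker x 95 and verify part way.

```bash
python3 - <<'E'
import numpy as np
xh=95
for f in [1.527,1.46,1.4,1.34,1.28,1.22,1.16,1.1,1.04,.98,.92,.86,.8]:
    a=f+.2208;print(f,round(xh-210.1*np.cos(a)-132.1,1),round(-(50+210.1*np.sin(a)-256.8),1))
E
```

```text
1.527 -0.1 -0.0
1.46 -14.0 -2.0
1.4 -26.6 -3.0
1.34 -39.2 -3.3
1.28 -51.8 -2.8
1.22 -64.3 -1.5
1.16 -76.8 0.5
1.1 -89.1 3.2
1.04 -101.2 6.7
0.98 -113.1 10.9
0.92 -124.7 15.8
0.86 -136.0 21.4
0.8 -146.9 27.7
```

>>> arm_command(
  steps=[
    [0.05,0,-7,-1,0],
    [0.05,0,-14,-2,0],
    [0.05,0,-26.5,-3,0],
    [0.05,0,-39,-3.3,0],
    [0.05,0,-52,-2.8,0],
    [0.05,0,-64.5,-1.5,0],
    [0.05,0,-77,0.5,0],
    [0.05,0,-89,3.2,0],
    [0.05,0,-89,3.2,0],
    [0.05,0,-89,3.2,0],
  ],
)

```text
clock: 30.72
eef_pos: [581.3, -48.6, 258.7]
eef_rot: [-3.141, -0.0, 1.482]
wrist_force: [-3.9, 1.5, 6.4]
finger_gap: 11.4
finger_force: 12.0
```

```bash
python3 - <<'E'
from h import *
s=monitor.read_state();p=s["eef_pos"]
print((p[:2]-CTR)@EX,(p[:2]-CTR)@EY,p,s["wrist_force"],s["finger_gap"])
d=imaging.camera("top");c=imaging.camera("scene")
f=lambda i:cv2.resize(i,(400,400),interpolation=cv2.INTER_CUBIC)
cv2.imwrite("pics/h2.png",np.hstack([f(c["img"][150:310,320:480,::-1]),f(d["img"][130:290,280:440,::-1])]))
E
```

```text
42.99558610401062 66.11517796647964 [581.30190018 -48.5680558  258.71647926] [-3.8540968   1.47966221  6.42557507] 11.366989988965976
```

View pics/h2.png

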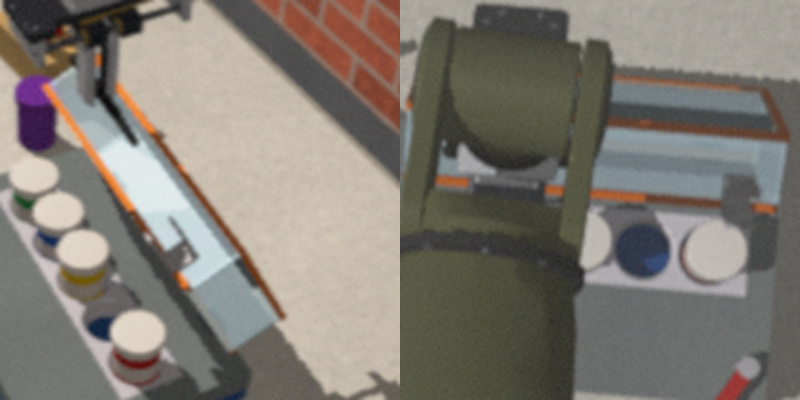

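The hood (orange front edge from 45,88 to 188,288 in the left crop) follows the gripper; its right front corner is at about (780,209) in the right crop. Triangulate it to fix the hinge.

```bash
python3 - <<'E'
from h import *
d=imaging.camera("top");s=imaging.camera("scene")
x,r=tri([(s,320+188/2.5,150+288/2.5),(d,280+378/2.5,130+209/2.5)]);lx=(x[:2]-CTR)@EX
print("fb corner",x.round(1),r,lx.round(1),((x[:2]-CTR)@EY).round(1))
R=152
print("xh from z:",lx+np.sqrt(R*R-(x[2]-50)**2))
# consistency: front corner (152,0) x and handle x=43: solve f,xh
for xh in range(80,104,4):
    f=np.arccos((xh-43)/210.1)-.2208; print(xh,round(f,3),"corner pred",round(xh-R*np.cos(f),1),round(50+R*np.sin(f),1),"handle z",round(50+210.1*np.sin(f+.2208),1),proj(d,np.r_[S(xh-R*np.cos(f),-155),50+R*np.sin(f)]).round(1),proj(s,np.r_[S(xh-R*np.cos(f),155),50+R*np.sin(f)]).round(1))
print("obs top",280+378/2.5,130+209/2.5,"scene left",320+45/2.5,150+88/2.5)
E
```

```text
fb corner [ 545.8 -269.6  194.8] [0.03748366] 27.3 -157.1
xh from z: 73.50868655251976
80 1.173 corner pred 21.1 190.1 handle z 256.8 [429.5 216.8] [335.  184.7]
84 1.154 corner pred 22.4 189.0 handle z 256.1 [429.5 216.3] [335.4 184.9]
88 1.134 corner pred 23.7 187.7 handle z 255.2 [429.4 215.7] [335.9 185.1]
92 1.115 corner pred 25.0 186.5 handle z 254.3 [429.3 215.1] [336.3 185.3]
96 1.095 corner pred 26.4 185.1 handle z 253.3 [429.3 214.6] [336.8 185.5]
100 1.075 corner pred 27.7 183.7 handle z 252.2 [429.2 214. ] [337.2 185.7]
obs top 431.2 213.6 scene left 338.0 185.2
```

>>> arm_command(
  steps=[
    [0.05,0,-12,3.5,0],
    [0.05,0,-24,7.7,0],
    [0.05,0,-35.5,12.6,0],
    [0.05,0,-47,18.2,0],
    [0.05,0,-58,24.5,0],
    [0.05,0,-58,24.5,0],
    [0.05,0,-58,24.5,0],
  ],
)

```text
clock: 31.8
eef_pos: [523.2, -43.3, 233.8]
eef_rot: [-3.14, -0.0, 1.482]
wrist_force: [-7.9, 3.1, 7.3]
finger_gap: 11.8
finger_force: 12.0
```

```bash
python3 - <<'E'
from h import *
s=monitor.read_state();p=s["eef_pos"]
print((p[:2]-CTR)@EX,p[2],s["wrist_force"].round(1),s["finger_gap"])
d=imaging.camera("top");c=imaging.camera("scene")
for f in (.95,.9,.85,.8,.75,.7,.65): 
    xh=-14.9+210.1*np.cos(f+.2208); print(f,"xh",round(xh,1),"top R fb",proj(d,np.r_[S(xh-152*np.cos(f),-155),50+152*np.sin(f)]).round(1),"R ft",proj(d,np.r_[S(xh-152*np.cos(f)+67*np.sin(f),-155),50+152*np.sin(f)+67*np.cos(f)]).round(1),"scene L fb",proj(c,np.r_[S(xh-152*np.cos(f),155),50+152*np.sin(f)]).round(1),"scene R",proj(c,np.r_[S(xh-152*np.cos(f),-155),50+152*np.sin(f)]).round(1))
f=lambda i:cv2.resize(i,(400,400),interpolation=cv2.INTER_CUBIC)
cv2.imwrite("pics/h3.png",np.hstack([f(c["img"][150:310,320:480,::-1]),f(d["img"][130:290,280:440,::-1])]))
E
```

```text
-15.324324025082726 233.82523483444317 [-7.9  3.1  7.3] 11.781441571892811
0.95 xh 66.9 top R fb [426.7 238. ] R ft [431.9 209.7] scene L fb [320.6 194. ] scene R [375.8 277.3]
0.9 xh 76.5 top R fb [426.4 236.5] R ft [431.8 209.1] scene L fb [321.8 194.8] scene R [377. 278.]
0.85 xh 85.8 top R fb [426.1 235. ] R ft [431.6 208.6] scene L fb [323.  195.8] scene R [378.2 278.7]
0.8 xh 94.9 top R fb [425.8 233.6] R ft [431.4 208.2] scene L fb [324.2 196.8] scene R [379.4 279.6]
0.75 xh 103.7 top R fb [425.5 232.2] R ft [431.2 207.8] scene L fb [325.4 197.8] scene R [380.5 280.5]
0.7 xh 112.2 top R fb [425.2 230.8] R ft [430.9 207.6] scene L fb [326.6 198.9] scene R [381.7 281.4]
0.65 xh 120.4 top R fb [424.8 229.5] R ft [430.6 207.4] scene L fb [327.8 200.1] scene R [382.8 282.4]
```

View pics/h3.png

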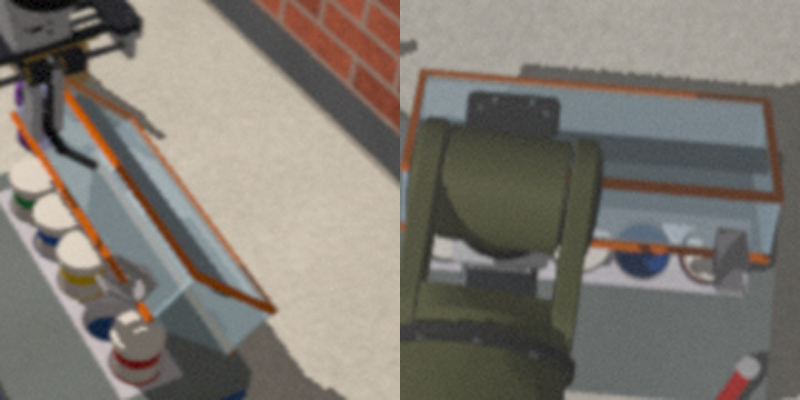

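Right front corner at (768,262) and left one at (12,112) fit a hinge nearer 87 mm, as does the outward force. Continue with that.

```bash
python3 - <<'E'
import numpy as np
for xh in(87,):
  a0=np.arccos((xh+15.1)/210.1)
  for f in [.78,.72,.66,.6,.54,.48,.42,.36,.3,.24,.18,.12,.06,0]:
    a=f+.2208;print(xh,f,round(xh-210.1*np.cos(a)+15.1,1),round(210.1*(np.sin(a0)-np.sin(a)),1))
E
```

```text
87 0.78 -11.3 6.7
87 0.72 -21.7 13.9
87 0.66 -31.6 21.6
87 0.6 -41.1 29.9
87 0.54 -50.1 38.8
87 0.48 -58.5 48.1
87 0.42 -66.3 58.0
87 0.36 -73.5 68.3
87 0.3 -80.1 79.1
87 0.24 -86.1 90.2
87 0.18 -91.3 101.7
87 0.12 -95.9 113.4
87 0.06 -99.8 125.4
87 0 -102.9 137.6
```

>>> arm_command(
  steps=[
    [0.05,0,-11.3,6.7,0],
    [0.05,0,-21.7,13.9,0],
    [0.05,0,-31.6,21.6,0],
    [0.05,0,-41,30,0],
    [0.05,0,-50,38.8,0],
    [0.05,0,-50,38.8,0],
    [0.05,0,-50,38.8,0],
  ],
)

```text
clock: 32.78
eef_pos: [473.5, -39.0, 194.5]
eef_rot: [-3.14, -0.0, 1.482]
wrist_force: [2.5, 3.7, -6.8]
finger_gap: 11.3
finger_force: 12.0
```

```bash
python3 - <<'E'
from h import *
s=monitor.read_state();p=s["eef_pos"]
print((p[:2]-CTR)@EX,p[2],s["wrist_force"].round(1),s["finger_gap"])
E
```

```text
-65.26572394240883 194.46180507568582 [ 2.5  3.7 -6.8] 11.281275364422042
```

```bash
python3 - <<'E'
import numpy as np
xh=90
a0=np.arccos((xh+65.1)/210.1);print(a0-.2208)
for f in [.46,.4,.34,.28,.22,.16,.10,.05,0]:
    a=f+.2208;print(f,round(xh-210.1*np.cos(a)+65.1,1),round(210.1*(np.sin(a0)-np.sin(a)),1))
E
```

```text
0.5195687048930437
0.46 -8.2 9.5
0.4 -15.8 19.5
0.34 -22.8 30.0
0.28 -29.2 40.9
0.22 -34.9 52.1
0.16 -40.0 63.6
0.1 -44.3 75.5
0.05 -47.3 85.5
0 -49.9 95.7
```

>>> arm_command(
  steps=[
    [0.05,0,-8,10.5,0],
    [0.05,0,-15.5,20.5,0],
    [0.05,0,-22.5,31,0],
    [0.05,0,-29,42,0],
    [0.05,0,-34.5,53,0],
    [0.05,0,-39.5,65,0],
    [0.05,0,-39.5,65,0],
  ],
)

```text
clock: 33.65
eef_pos: [433.7, -35.6, 128.8]
eef_rot: [-3.14, -0.0, 1.482]
wrist_force: [-0.3, 2.5, -4.5]
finger_gap: 11.6
finger_force: 12.0
```

```bash
python3 - <<'E'
from h import *
s=monitor.read_state();p=s["eef_pos"]
print((p[:2]-CTR)@EX,p[2],s["wrist_force"].round(1),s["finger_gap"])
E
```

```text
-105.16258727262438 128.7806523946648 [-0.3  2.5 -4.5] 11.61740542481497
```

>>> arm_command(
  steps=[
    [0.05,0,-2.5,7,0],
    [0.05,0,-4.7,14,0],
    [0.05,0,-6.3,20,0],
    [0.05,0,-7.5,25,0],
    [0.05,0,-8.3,29,0],
    [0.05,0,-8.8,31,0],
    [0.05,0,-9,33,0],
    [0.05,0,-9,33,0],
  ],
)

```text
clock: 34.65
eef_pos: [424.1, -34.7, 96.3]
eef_rot: [-3.138, 0.0, 1.482]
wrist_force: [-7.2, 3.0, -0.2]
finger_gap: 11.7
finger_force: 12.0
```

```bash
python3 - <<'E'
from h import *
s=monitor.read_state();p=s["eef_pos"]
print((p[:2]-CTR)@EX,p[2],s["wrist_force"].round(1),s["finger_gap"])
E
```

```text
-114.79033535833548 96.33946990736875 [-7.2  3.  -0.2] 11.71012897720939
```

>>> arm_command(
  steps=[
    [0.05,0,-1,2,0],
    [0.05,0,-1,4,0],
    [0.05,0,-1,6,0],
    [0.05,0,-1,6,0],
  ],
)

```text
clock: 35.15
eef_pos: [424.1, -35.0, 91.5]
eef_rot: [-3.14, 0.001, 1.482]
wrist_force: [-9.3, 1.0, 13.0]
finger_gap: 11.4
finger_force: 12.0
```

```bash
python3 - <<'E'
from h import *
s=monitor.read_state();p=s["eef_pos"]
print((p[:2]-CTR)@EX,p[2],s["wrist_force"].round(1),s["finger_gap"])
E
```

```text
-114.81351457810483 91.51968212233224 [-9.3  1.  13. ] 11.410914123094733
```

>>> arm_command(
  steps=[
    [0.4,0,0,0,0],
    [0.4,0,0,0,0],
    [0.4,0,0,0,0],
    [0.4,0,0,-30,0],
    [0.4,0,0,-60,0],
    [0.0,0,0,-60,0],
    [0.0,0,0,-60,0],
    [0.0,0,0,-60,0],
    [0.0,0,0,-60,0],
    [0.0,0,0,-60,0],
    [0.0,0,0,-45,0],
    [0.0,0,0,-35,0],
    [0.0,0,0,-31,0],
    [0.0,0,0,-29,0],
    [0.0,0,0,-27.5,0],
    [0.0,0,0,-27.5,0],
  ],
)

```text
clock: 37.15
eef_pos: [424.2, -34.6, 120.5]
eef_rot: [-3.141, 0.0, 1.482]
wrist_force: [-19.1, 1.5, 39.8]
finger_gap: 0.6
finger_force: 19.8
```

```bash
python3 - <<'E'
from h import *
s=monitor.read_state();p=s["eef_pos"]
print((p[:2]-CTR)@EX,p[2],s["wrist_force"].round(1),s["finger_gap"])
d=imaging.camera("top")
# peg and pin: black peg / grey pin by colour near latch
cv2.imwrite("pics/l1.png",cv2.resize(d["img"][250:330,370:450,::-1],(600,600),interpolation=cv2.INTER_CUBIC))
E
```

```text
-114.68528266996401 120.4581093519002 [-19.1   1.5  39.8] 0.5747323102260152
```

View pics/l1.png

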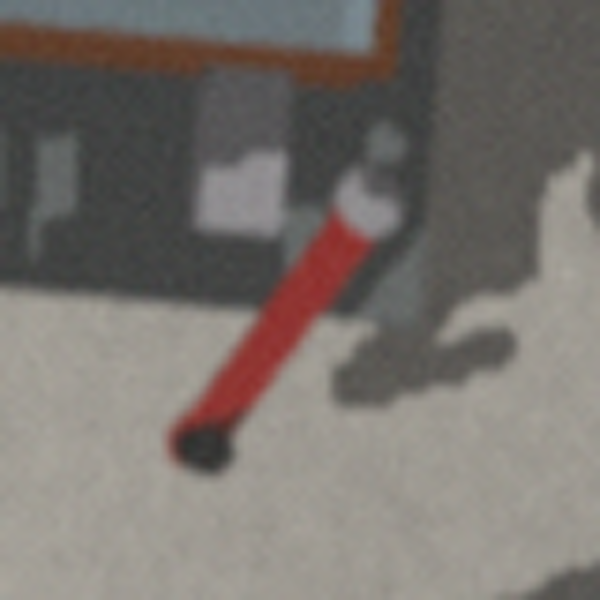

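The fingertips met the bar's top at 101.5 mm, so the hood is fully down. The crop shows the peg's top at (208,447), pin at (365,205), catch at (240,190). Now the latch.

```bash
python3 - <<'E'
from h import *
d=imaging.camera("top")
peg=ray(d,370+208/7.5-.4,250+447/7.5-.4,110)
lp=np.array([(peg[:2]-CTR)@EX,(peg[:2]-CTR)@EY]); print("peg",peg,lp)
for z in(70,75,80):
    pin=ray(d,370+366/7.5-.4,250+203/7.5-.4,z); q=np.array([(pin[:2]-CTR)@EX,(pin[:2]-CTR)@EY]);print("pin",z,q,np.hypot(*(lp-q)))
go((*peg[:2],190),(*peg[:2],97),yaw=YAW+np.pi/2)
E
```

```text
peg [ 348.00477986 -207.93655215  110.        ] [-175.21309209 -113.35859933]
pin 70 [ -99.83756789 -159.76233598] 88.51427242969532
pin 75 [ -99.99802228 -158.99036291] 87.97479510904331
pin 80 [-100.15847667 -158.21838985] 87.43909938494409
at [424.2 -34.6 120.5] yaw 1.482 gap 0.6 F [-19.9   2.8  38.2] t 37.2
  to [ 348.  -207.9  190. ] -> -179.4 -60.6 -69.5 turn 0.0
  to [ 348.  -207.9   97. ] -> -179.4 -60.6 23.5 turn 0.0
```

>>> arm_command(
  steps=[
    [0,0,0,-20,0],
    [0.3,0,0,-70,0],
    [0.4,0,0,-70,0],
  ],
)

```text
clock: 37.62
eef_pos: [425.8, -34.9, 191.3]
eef_rot: [3.136, 0.0, 1.482]
wrist_force: [0.9, -0.8, -0.6]
finger_gap: 17.1
finger_force: 0.0
```

>>> arm_command(
  steps=[
    [0.5,-60,-20,0,0],
    [0.5,-120,-40,0,0],
    [0.5,-179.5,-61,0,0],
    [0.5,-179.5,-61,0,0],
    [0.5,-179.5,-61,0,0],
    [0.5,-179.5,-61,40,0],
    [0.5,-179.5,-61,75,0],
    [0.5,-179.5,-61,93,0],
    [0.5,-179.5,-61,93,0],
    [0.05,-179.5,-61,93,0],
    [0.05,-179.5,-61,93,0],
    [0.05,-179.5,-61,93,0],
    [0.05,-179.5,-61,93,0],
    [0.05,-179.5,-61,93,0],
    [0.05,-179.5,-61,93,0],
  ],
  force=10,
)

```text
clock: 39.5
eef_pos: [346.7, -207.4, 95.4]
eef_rot: [-3.139, -0.002, 1.482]
wrist_force: [-9.1, 5.9, 8.3]
finger_gap: 13.3
finger_force: 10.0
```

```bash
python3 - <<'E'
from h import *
s=monitor.read_state();p=s["eef_pos"]
L=np.array([(p[:2]-CTR)@EX,(p[:2]-CTR)@EY])
print(L,p[2],s["wrist_force"].round(1),s["finger_gap"])
pin=np.array([-100,-161.]); dx=L[0]-pin[0]; t0=np.arcsin(-dx/90); print(t0, "pred y",pin[1]+90*np.cos(t0))
for t in np.linspace(t0,0,13)[1:]: print(round(t,2), "dx(toolx=EY)",round(90*(np.cos(t)-np.cos(t0)),1),"dy(EX)",round(-90*(np.sin(t)-np.sin(t0)),1))
E
```

```text
[-176.52115445 -112.94864701] 95.42647121018169 [-9.1  5.9  8.3] 13.290231510320877
1.0164316526624233 pred y -113.62370928580862
0.93 dx(toolx=EY) 6.3 dy(EX) 4.3
0.85 dx(toolx=EY) 12.2 dy(EX) 9.1
0.76 dx(toolx=EY) 17.7 dy(EX) 14.4
0.68 dx(toolx=EY) 22.7 dy(EX) 20.1
0.59 dx(toolx=EY) 27.3 dy(EX) 26.2
0.51 dx(toolx=EY) 31.2 dy(EX) 32.7
0.42 dx(toolx=EY) 34.7 dy(EX) 39.5
0.34 dx(toolx=EY) 37.5 dy(EX) 46.6
0.25 dx(toolx=EY) 39.7 dy(EX) 53.9
0.17 dx(toolx=EY) 41.3 dy(EX) 61.3
0.08 dx(toolx=EY) 42.3 dy(EX) 68.9
0.0 dx(toolx=EY) 42.6 dy(EX) 76.5
```

>>> arm_command(
  steps=[
    [0.05,6.3,4.3,0,0],
    [0.05,12.2,9.1,0,0],
    [0.05,17.7,14.4,0,0],
    [0.05,22.7,20.1,0,0],
    [0.05,27.3,26.2,0,0],
    [0.05,31.2,32.7,0,0],
    [0.05,34.7,39.5,0,0],
    [0.05,37.5,46.6,0,0],
    [0.05,39.7,54,0,0],
    [0.05,41.3,61.3,0,0],
    [0.05,42.3,69,0,0],
    [0.05,42.3,69,0,0],
  ],
)

```text
clock: 41.0
eef_pos: [420.7, -172.1, 95.3]
eef_rot: [3.141, -0.0, 1.482]
wrist_force: [0.5, 2.8, -3.3]
finger_gap: 13.7
finger_force: 10.0
```

```bash
python3 - <<'E'
from h import *
s=monitor.read_state();p=s["eef_pos"]
print((p[:2]-CTR)@EX,(p[:2]-CTR)@EY,p[2],s["wrist_force"].round(1),s["finger_gap"])
E
```

```text
-105.97475404791457 -71.15433892104956 95.3477317825405 [ 0.5  2.8 -3.3] 13.651272827315587
```

>>> arm_command(
  steps=[
    [0.05,0,2,0,0],
    [0.05,0,4,0,0],
    [0.05,0.2,6,0,0],
    [0.05,0.2,7.5,0,0],
    [0.05,0.2,7.5,0,0],
  ],
)

```text
clock: 41.62
eef_pos: [426.8, -172.4, 95.3]
eef_rot: [-3.139, -0.0, 1.482]
wrist_force: [-10.0, 4.4, 0.6]
finger_gap: 13.8
finger_force: 10.0
```

```bash
python3 - <<'E'
from h import *
s=monitor.read_state();p=s["eef_pos"]
print((p[:2]-CTR)@EX,(p[:2]-CTR)@EY,p[2],s["wrist_force"].round(1),s["finger_gap"])
E
```

```text
-99.92120605361528 -70.93414193727104 95.25897303967056 [-10.    4.4   0.6] 13.819058775115385
```

>>> arm_command(
  steps=[
    [0.05,0,1,0,0],
    [0.05,0,1.5,0,0],
    [0.05,0,1.5,0,0],
    [0.3,0,-0.5,0,0],
    [0.3,0,-0.5,0,0],
    [0.3,0,-0.5,0,0],
    [0.3,0,-0.5,-40,0],
    [0.3,0,-0.5,-90,0],
    [0.3,0,-0.5,-90,0],
  ],
)

```text
clock: 42.75
eef_pos: [428.7, -173.2, 188.8]
eef_rot: [3.135, 0.003, 1.482]
wrist_force: [0.1, 0.4, -1.3]
finger_gap: 28.1
finger_force: 0.0
```

```bash
python3 - <<'E'
from h import *
d=imaging.camera("top")
st=None
hsv=cv2.cvtColor(d["img"],cv2.COLOR_RGB2HSV)
m=((hsv[...,0]>45)&(hsv[...,0]<80)&(hsv[...,1]>100)).astype(np.uint8); m[:,:250]=0;m[:,310:]=0;m[:250]=0;m[290:]=0
v,u=np.nonzero(m);print(len(u),u.mean(),v.mean());b=ray(d,u.mean(),v.mean(),68);print(b)
s=monitor.read_state();p=s["eef_pos"];print((p[:2]-CTR)@EX,(p[:2]-CTR)@EY)
go((*b[:2],185),(*b[:2],92),yaw=YAW+np.pi/2)
c=imaging.camera("scene")
f=lambda i:cv2.resize(i,(400,400),interpolation=cv2.INTER_CUBIC)
cv2.imwrite("pics/l2.png",np.hstack([f(c["img"][200:320,280:400,::-1]),f(d["img"][230:310,350:430,::-1])]))
E
```

```text
71 279.3380281690141 269.53521126760563
[435.62609303  50.87573987  68.        ]
-98.83775065479517 -71.26614354638568
at [ 427.8 -172.8  186.6] yaw 1.482 gap 27.8 F [-0.1  1.1 -0.3] t 42.8
  to [435.6  50.9 185. ] -> 223.5 -12.1 1.6 turn 0.0
  to [435.6  50.9  92. ] -> 223.5 -12.1 94.6 turn 0.0
```

View pics/l2.png

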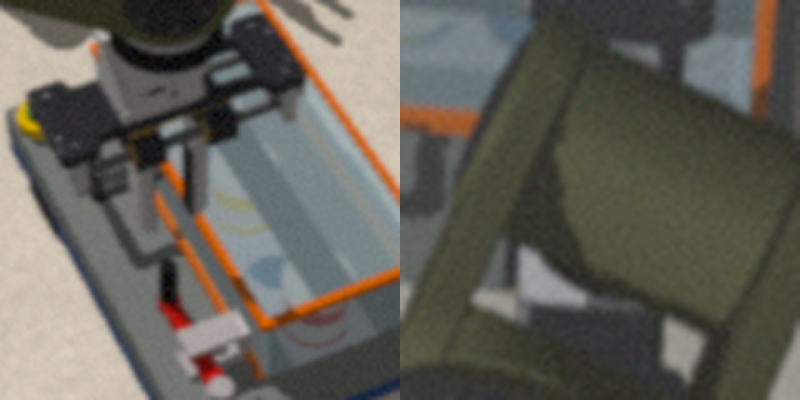

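The red arm lies in the steel catch (210,335 in the left crop), hood down: latch home. Now the button with closed fingers.

>>> arm_command(
  steps=[
    [0,60,-3,0,0],
    [0,120,-6,0,0],
    [0,180,-9,0,0],
    [0,223.5,-12,0,0],
    [0,223.5,-12,0,0],
    [0,223.5,-12,0,0],
    [0,223.5,-12,45,0],
    [0,223.5,-12,75,0],
    [0,223.5,-12,90,0],
    [0,223.5,-12,95,0],
    [0,223.5,-12,97,0],
    [0,223.5,-12,97,0],
  ],
)

```text
clock: 44.35
eef_pos: [435.6, 51.0, 89.2]
eef_rot: [3.14, 0.0, 1.482]
wrist_force: [-1.6, -2.1, 2.5]
finger_gap: 0.4
finger_force: 1.3
```

>>> arm_command(
  steps=[
    [0,0,0,3,0],
    [0,0,0,5,0],
    [0,0,0,7,0],
    [0,0,0,8,0],
    [0,0,0,8,0],
  ],
)

```text
clock: 44.98
eef_pos: [436.1, 51.2, 84.1]
eef_rot: [3.139, -0.0, 1.482]
wrist_force: [-23.0, -3.4, 61.9]
finger_gap: 0.6
finger_force: 30.7
```

Bottomed firmly. I'll back off and check the travel step by step, to be sure it was the button and not its collar.

>>> arm_command(
  steps=[
    [0,0,0,-2,0],
    [0,0,0,-8,0],
    [0,0,0,-8,0],
  ],
)

```text
clock: 45.35
eef_pos: [435.6, 51.2, 88.9]
eef_rot: [3.14, -0.0, 1.482]
wrist_force: [1.3, -1.1, 2.4]
finger_gap: 0.6
finger_force: 1.3
```

>>> arm_command(
  steps=[
    [0,0,0,3,0],
    [0,0,0,3,0],
    [0,0,0,3,0],
  ],
)

```text
clock: 45.72
eef_pos: [435.6, 51.2, 85.4]
eef_rot: [3.141, -0.0, 1.482]
wrist_force: [4.1, -1.0, 5.1]
finger_gap: 0.2
finger_force: 2.4
```

>>> arm_command(
  steps=[
    [0,0,0,2,0],
    [0,0,0,2,0],
    [0,0,0,2,0],
  ],
)

```text
clock: 46.1
eef_pos: [435.7, 51.3, 84.8]
eef_rot: [3.14, -0.0, 1.482]
wrist_force: [-6.1, -1.1, 28.0]
finger_gap: 0.8
finger_force: 13.9
```

>>> arm_command(
  steps=[
    [0,0,0,2,0],
    [0,0,0,2,0],
    [0,0,0,2,0],
  ],
)

```text
clock: 46.48
eef_pos: [436.0, 51.3, 84.2]
eef_rot: [3.139, -0.0, 1.482]
wrist_force: [-16.0, -1.6, 53.2]
finger_gap: 0.2
finger_force: 26.8
```

```bash
python3 - <<'E'
from h import *
go((435.6,50.9,85))
E
```

```text
at [436.   51.3  84.2] yaw 1.482 gap 0.2 F [-16.   -1.6  53.2] t 46.5
  to [435.6  50.9  85. ] -> -0.4 -0.3 -0.8 turn 90.0
```

The spring force rises to 5 N just before the hard stop, matching a full 6 mm press. Let go and retreat.

>>> arm_command(
  steps=[
    [0,0,0,-8,0],
    [0,0,0,-30,0],
    [0,0,0,-80,0],
    [0,0,0,-130,0],
    [0,60,-40,-130,0],
    [0,110,-60,-130,0],
    [0,110,-60,-130,0],
    [0,110,-60,-130,0],
  ],
)

```text
clock: 47.48
eef_pos: [384.9, 165.9, 210.9]
eef_rot: [-3.14, 0.001, 1.483]
wrist_force: [0.5, -0.5, -0.1]
finger_gap: 0.3
finger_force: 0.0
```

```bash
python3 - <<'E'
from h import *
d=imaging.camera("top")
hsv=cv2.cvtColor(d["img"],cv2.COLOR_RGB2HSV)
red=((hsv[...,0]<8)|(hsv[...,0]>172))&(hsv[...,1]>140); red[:,:370]=0;red[:,450:]=0;red[:255]=0;red[330:]=0
v,u=np.nonzero(red);print("latch red px",len(u),u.min(),u.max(),v.min(),v.max())
for y in(0,40,90): print(proj(d,(*S(-100,-161+y),70)).round(1))
# hood down: front top edge row prediction vs seen
m=(hsv[...,0]<16)&(hsv[...,1]>110)&(hsv[...,2]>70)
for l in(-140,-60,0):
    q=proj(d,(*S(90-152,l),117));c=int(q[0]);vv=np.nonzero(m[200:285,c])[0]+200;print("edge pred",q.round(1),"seen",vv)
print(monitor.read_state()["wrist_force"],monitor.read_state()["clock"])
E
```

```text
Traceback (most recent call last):
ValueError: zero-size array to reduction operation minimum which has no identity
```

```bash
python3 - <<'E'
from h import *
d=imaging.camera("top")
hsv=cv2.cvtColor(d["img"],cv2.COLOR_RGB2HSV)
red=((hsv[...,0]<6)|(hsv[...,0]>170))&(hsv[...,1]>80); red[:,:360]=0;red[:,450:]=0;red[:260]=0;red[330:]=0
v,u=np.nonzero(red);print("latch red px",len(u),[u.min(),u.max(),v.min(),v.max()] if len(u) else "")
if len(u): k=np.polyfit(u,v,1);print("slope",k)
a=[proj(d,(*S(-100,-161+y),70)) for y in(0,40,90)];print(np.round(a,1),"slope home",(a[0][1]-a[2][1])/(a[0][0]-a[2][0]))
m=(hsv[...,0]<16)&(hsv[...,1]>90)&(hsv[...,2]>60)
for l in(-140,-60,0):
    q=proj(d,(*S(90-152,l),117));c=int(q[0]);vv=np.nonzero(m[200:285,c])[0]+200;print("edge pred",q.round(1),"seen",vv)
E
```

```text
latch red px 116 [np.int64(380), np.int64(415), np.int64(271), np.int64(279)]
slope [8.11081139e-02 2.42621142e+02]
[[418.9 276.8]
 [401.1 275.2]
 [378.8 273.3]] slope home 0.08714042215427849
edge pred [414.  258.1] seen [257 258 259 260 274 275 276 277 278]
edge pred [377.1 254.9] seen [254 255 256 257]
edge pred [349.6 252.5] seen [252 253 254 255]
```

The latch is in line with home, the hood's edge sits where it belongs when down, and the button has been released.

```bash
python3 -c "
from cell import job; print(job.sign_off())"
```

```text
the job is handed in; nothing more can be done
None
```

The four pots on the table (red, yellow, green, blue) are seated in wells 0, 2, 4 and 3, the hood is down on the deck, the latch is home in its catch, and the start button was pressed and released (twice, the second time to confirm full travel); the job is handed in and no verdict came back.

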